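# Set the curing oven's roof vent to its index

## Task

Open the vent on the roof of the low curing oven to the setting marked for the next mould: with a fingertip, gently push its lever round by the black upright handle until the lever's pointed end stands opposite the point of the brass index clamped on the scale, then let go and leave it there. Push only: do not grip the handle, and leave the mould, brush, bottle and little plaster head as they are.

Things in the scene. Friction and masses are not known exactly. Their poses are not given: they have to be found in the camera images.
- oven: Low bench curing oven for flat moulds, fixed: a stainless box 360 mm deep (own x) x 460 mm wide (own y), flat roof 172 mm above the bench. Origin: centre of its underside on the bench; own x points away from the door side, own z up. The door side faces roughly to the robot; it is turned up to 0.3 rad either way.
- vent_axis (a point): Point on the roof surface (172 mm above the bench) on the vertical axis of the round vent. Round it lies a flange of 72 mm radius, 3 mm high, with the turning shutter disc of 62 mm radius on it (the rim 10 mm, the hub nut 16 mm above the roof). On the door side a white graduated arc, 3 mm high, runs round it from 96 to 126 mm radius.
- vent (a joint): Turn of the vent shutter and its lever in rad: 0 shut, 1.5 fully open, hard stops at both ends. It grows counter-clockwise seen from above, i.e. the handle travels along the door side of the vent from the oven's left (+y) to its right (-y). At value v the lever lies 2.392 + v rad counter-clockwise from the oven's own x axis. Starts nearly shut. A friction washer holds the lever wherever it is left: about 4 N at the handle moves it, with no spring back.
- handle (a point): Point on the axis of the lever's upright handle, half-way up: a plain black cylinder 17 mm across, standing 85 mm out from the vent axis, from 12 mm to 55 mm above the roof (this point is 34 mm above the roof). Below it the flat dark steel lever arm, 13 mm wide, lies 8 to 12 mm above the roof.
- pointer (a point): Tip of the lever's pointed outer end, 111 mm from the vent axis, 10 mm above the roof, in line with the handle; it moves with the lever over the white arc.
- index_tip (a point): Point of the brass index, 115 mm from the vent axis, 6 mm above the roof, pointing inwards at it. The index is a brass block 20 mm wide with a dark thumbscrew on top (29 mm above the roof), reaching out to 151 mm from the axis, locked to the rim of the white arc; it does not move and does not obstruct the lever. Its place along the arc differs from run to run, always at least 0.4 rad from the lever in the opening direction.
- mould_mid (a point): Centre of a closed two-part plaster mould standing loose on the oven roof, 75 x 105 x 45 mm high. Leave it alone.
- brush_grip (a point): Grip point of a loose wooden-handled brush about 190 mm long lying on the oven roof beyond the vent. Leave it alone.
- bottle_mid (a point): Point on the axis of a loose white bottle on the bench, 60 mm across, 165 mm high; this point is 80 mm up. Leave it alone.
- bust_mid (a point): Point 45 mm up on the axis of a little plaster head standing loose on the bench, 95 mm high, about 55 mm across. Leave it alone.

How it is judged:
By the outcome, as a careful person would: the job done as asked, in the order asked, and still so for the second after the job is handed in, with the robot touching nothing.
It also fails if it takes over 40 s, if anything falls off the work surface, if the arm or the gripper's body presses on something with over 40 N, if the wrist force passes 120 N, or if a joint passes its speed limit or range.

## Robot

A 6-joint arm with a two-finger parallel gripper is mounted at the origin on the work surface. World frame = base frame: x ahead of the robot, y to its left, z up, the work surface at z = 0. Lengths are in m, angles in rad, forces in N, time in s.
With the tool pointing down it reaches from about 0.25 to 0.775 m from the base axis. Payload 4 kg.
Tool frame: the origin (TCP) lies between the finger pads; the fingertips stand 25 mm ahead of it and the grasp point (between the pads) lies 6 mm ahead of it (robot.tip_reach is the z of the fingertips in the tool frame, in m); z points along the fingers, y is the line along which they close (so a half turn about z gives the same grasp; the last joint's range is limited). The gripper opens to 94 mm and grips with 3 to 60 N. Pads are 16 mm wide; open, the fingers measure 119 mm over their backs; the gripper's body (75 mm by 177 mm) begins 78 mm behind the grasp point.
Start: joints at [1.019, 0.087, 1.371, -0, 1.684, -0.103], TCP at [0.239, 0.496, 0.231] pointing down, gripper open.
Joint ranges: [-3.1, 3.1], [-0.76, 2.03], [0.27, 2.55], [-1.08, 4.22], [0.17, 2.65], [-2.57, 2.57]. Speed limits (rad/s): [2.79, 2.79, 3.14, 3.14, 3.14, 3.14].

## Interface

Orientations are given as [roll, pitch, yaw] about the fixed x, y, z axes, in that order (R = Rz(yaw) Ry(pitch) Rx(roll)).
In Python, from bench import robot gives the robot as it stands. The module is installed in compiled form; this text tells all that it offers.
- The arm moves only by the shell command python3 -m handwheel 'ROWS'. ROWS is JSON, a list of rows, each a list of 3 entries, a list of its own where there are three numbers: the turn, a rotation vector about the world's x, y, z in units of 90 degrees (1.0 is 90 degrees), then the shift along the world's x, y, z in units of 0.05 m (1.0 is 0.05 m), then the closure, from 0 (fully open) to 1 (shut). A call has 1 to 5 rows; each row shifts and turns the commanded pose from where the row before left it; what a row does not reach is not made up. A row lasts 1/10 s, in which the tool goes at most 50 mm and 8.59 degrees, less where a joint would pass 70% of its speed; a pose out of reach is approached as far as the arm can. A call with a number of a shift or a turn outside -1 to 1 is refused whole. A call with a gripper value outside its range is refused whole. The fingers move at their own pace and stop on an object; the grip force is fixed at half the most. Time passes only in rows, so rows that do not move let the fingers close. It gives the time, the measured TCP pose, the force, the opening and the grip force at its end, in the units of the state.
- robot.get_obs(): the state, without advancing time (a new reading comes with each control period).
- robot.snapshot(name): name is "side" or "top"; returns (picture, depth): 384x512x3 uint8, red, green, blue; 384x512 float32, m along the optical axis (not along the pixel's ray), 0 where there is no reading.
- robot.calibration(name): a dict with "mtx" (3x3 intrinsics, pixels), "extrinsics" (4x4, takes a point from camera to world coordinates). Camera axes: x right, y down, z forward; pixel columns grow to the right and rows downward; lengths in m; the calibration is good to about 2 mm. A picture is of the moment at which its call begins. calibration takes no time and is no camera call.
- robot.close_job(): hands the job in; it is judged then, once.
Trained networks look in the newest picture that a camera, given by its name, has taken for a name from the list of things; names that differ only in an ending like _2 or _b are one class to them, and where a whole thing is asked for, a point or a joint stands for the part that bears it (a point fixed in the world has none). Each returns a list of dicts, best first, with "p" (0 to 1); they miss things now and then, are a little off and sometimes report something else, mostly with a low value. They report only what shows in the picture. A call takes as long as a camera call.
- robot.boxes_of(query, camera): "bbox" ([left, top, right, bottom] in pixels, round what is visible of it).
The state is a dict: "time": time; "joint_positions": joint angles; "qvel": joint speeds; "joint_torque": joint torques, N m; "tool_pos": TCP position; "ee_rot": TCP orientation; "wrist_force": force on the tool from outside, world axes, zero at the start; "wrist_torque": the same for the moment, N m; "width": finger opening in m; "finger_force": force on a finger pad.
Only numpy, scipy, OpenCV 4.12 (cv2) and the standard library are available. Lean on these libraries where they do the work, as an engineer would, in place of code of your own. Each camera call takes 0.05 s, during which the arm holds its last target. There are 200 camera calls.

## Working session

There is one attempt and no reset: what is moved stays moved. The work goes in short steps, Python scripts to look and compute and a shell command to move; the robot and the scene stay as the last step left them, time stands still between calls to the robot, and variables do not carry over. Pictures are saved under pics/ and viewed, at most 10 in all, crops included, and the job is handed in when it is done.

```bash
mkdir -p pics; cat > h.py <<'E'
from bench import robot
import numpy as np, cv2
def snap(c,name=None):
    p,d=robot.snapshot(c)
    if name: cv2.imwrite(f'pics/{name}.png',cv2.cvtColor(p,cv2.COLOR_RGB2BGR))
    return p,d
def proj(c,P):
    k=robot.calibration(c);T=np.linalg.inv(k['extrinsics']);q=T[:3,:3]@np.array(P)+T[:3,3];u=k['mtx']@q;return u[:2]/u[2]
def onplane(c,u,v,z):
    k=robot.calibration(c);E=np.array(k['extrinsics']);r=E[:3,:3]@np.linalg.solve(k['mtx'],[u,v,1.]);return E[:3,3]+r*(z-E[2,3])/r[2]
E
python3 - <<'E'
from h import *
np.set_printoptions(precision=3,suppress=True)
for c in('top','side'):
    snap(c,c+'0'); print(c,np.array(robot.calibration(c)['extrinsics'])[:3,3])
    for q in('oven','vent_axis','vent','handle','pointer','index_tip','mould_mid','bust_mid','bottle_mid'):
        for b in robot.boxes_of(q,c)[:2]: print(q,np.round(b['bbox'],1),round(b['p'],2))
o=robot.get_obs();print(o['time'],o['tool_pos'],o['ee_rot'],o['width'],robot.tip_reach)
E
```

```text
top [ 0.271 -0.003  1.731]
oven [181.9 122.5 351.2 270.4] 0.78
vent_axis [183.4 121.6 355.4 275.3] 0.56
vent [223.9 174.6 272.7 215.2] 0.67
handle [225.  174.1 270.9 212.4] 0.9
pointer [223.2 177.1 272.7 214.2] 0.62
mould_mid [185.2 123.2 351.4 271.2] 0.74
mould_mid [302.7 173.5 336.7 209. ] 0.67
bust_mid [389.1 228.6 409.8 241.5] 0.6
bottle_mid [386.7 224.2 407.8 243.1] 0.69
bottle_mid [ 96.6 205.  128.7 226.9] 0.57
side [ 0.445 -0.961  1.102]
oven [168.9 131.6 309.3 285.7] 0.6
vent_axis [170.8 130.1 312.4 283.6] 0.9
vent [215.4 144.9 263.  187.3] 0.85
handle [215.  142.5 263.5 184.7] 0.69
handle [243.4 200.3 281.1 243.8] 0.59
pointer [215.  144.1 267.4 185.2] 0.98
index_tip [193.4 163.2 201.2 176.4] 0.4
mould_mid [243.4 199.8 277.9 242.2] 0.69
bust_mid [228.  337.4 252.4 369.3] 0.76
bust_mid [243.5 201.  281.1 241.4] 0.37
1.0 [0.239 0.496 0.23 ] [ 3.142 -0.     2.693] 0.09362169608666018 0.025
```

```bash
python3 - <<'E'
import cv2
a=cv2.imread('pics/top0.png');b=cv2.imread('pics/side0.png')
cv2.imwrite('pics/topc.png',cv2.resize(a[110:285,170:370],None,fx=4,fy=3.4285,interpolation=2) if 0 else cv2.resize(a[120:270,170:370],None,fx=4,fy=4,interpolation=2))
cv2.imwrite('pics/sidec.png',cv2.resize(b[125:275,160:320],None,fx=4,fy=4,interpolation=2))
E
```

```text
(no output)
```

View pics/topc.png

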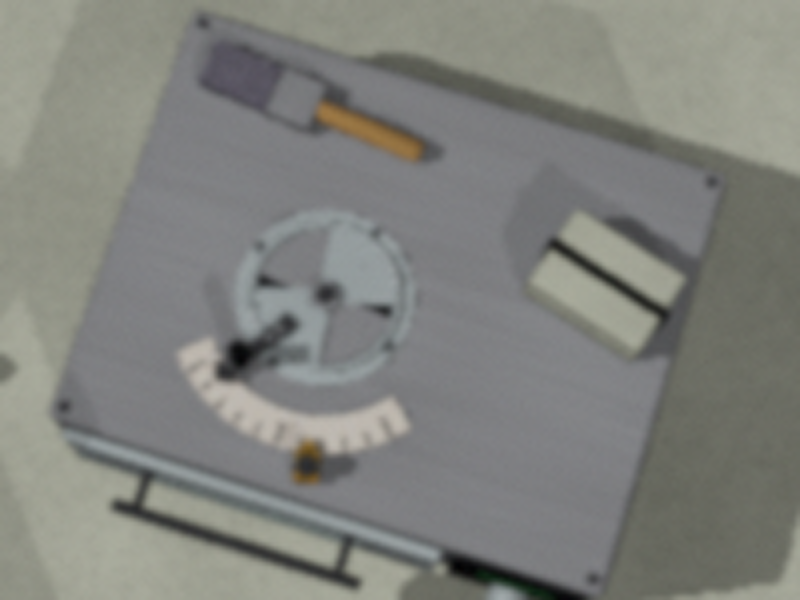

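View pics/sidec.png

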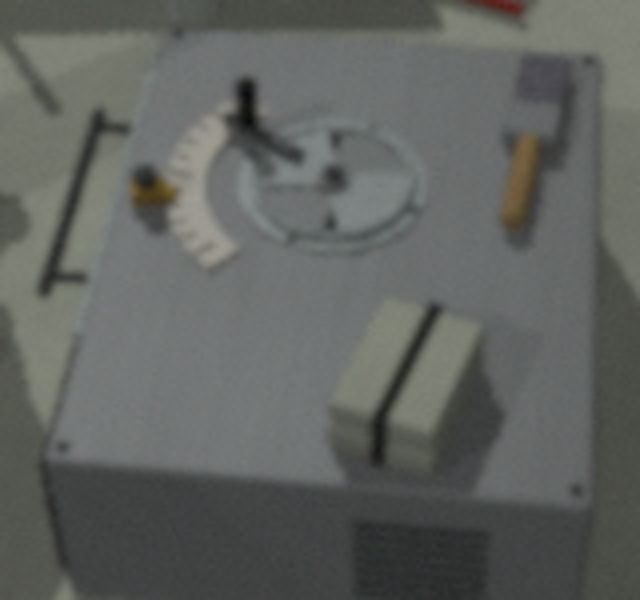

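View pics/top0.png

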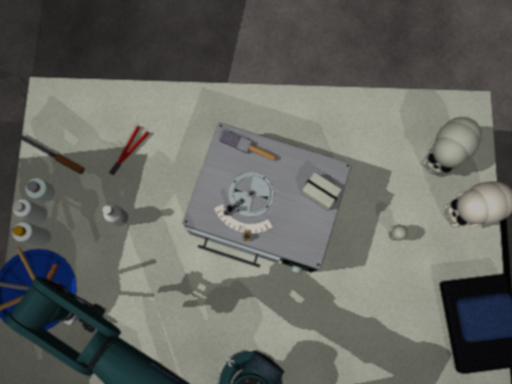

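The top view shows the vent hub at about px (251.8,193.3), the handle at (230,208) and the brass index at (246.8,235). The mould is to the right and the brush is behind. In the side view the hub is at (243.8,169.5), the index at (196.8,170) and the handle at (221.5,147).

```bash
cat > loc.py <<'E'
from h import *
np.set_printoptions(precision=4,suppress=True)
def avg(c,n=6): return np.mean([snap(c)[0].astype(float) for _ in range(n)],0)
def brass(im,box):
    l,t,r,b=box; s=im[t:b,l:r]; w=np.clip(s[...,0]-s[...,2]-45,0,60)*(1)
    y,x=np.mgrid[t:b,l:r]; return np.array([(w*x).sum(),(w*y).sum()])/w.sum(),w.sum()
E
python3 - <<'E'
from loc import *
T=avg('top',4);S=avg('side',4)
np.savez('av',T=T,S=S)
print(brass(T,(238,225,256,247)),brass(S,(188,160,210,182)))
sc=[(203,22),(712,181),(593,578),(64,405)]
W=np.array([onplane('top',170+x/4-.375,120+y/4-.375,.172)[:2] for x,y in sc]);print(W,W.mean(0))
d=(W[0]-W[3]+W[1]-W[2]);print('yaw',np.arctan2(d[1],d[0]),'w',np.linalg.norm(W[0]-W[1]),np.linalg.norm(W[0]-W[3]))
print('nut',onplane('top',170+327/4-.4,120+293/4-.4,.188),onplane('side',160+335/4-.4,125+178/4-.4,.188))
print('thumb',onplane('top',170+307/4-.4,120+463/4-.4,.199),onplane('side',160+147/4-.4,125+176/4-.4,.199))
print('handletop',onplane('top',170+240/4-.4,120+352/4-.4,.227),onplane('side',160+246/4-.4,125+84/4-.4,.227))
print('pointer',onplane('top',170+223/4-.4,120+373/4-.4,.182))
# flange ellipse top: bright-blue pixels
sc2=[(203,22)]
ss=[(178,33),(589,62),(577,490),(63,447)]
print('side screws',[onplane('side',160+x/4-.4,125+y/4-.4,.172)[:2] for x,y in ss])
E
```

```text
(array([246.4797, 233.8586]), np.float64(270.5)) (array([199.6333, 172.3539]), np.float64(117.25))
[[ 0.8308  0.1242]
 [ 0.7086 -0.2942]
 [ 0.3858 -0.1994]
 [ 0.5087  0.2196]] [ 0.6085 -0.0374]
yaw -0.28686320580408664 w 0.4359832892872244 0.33590308925281503
nut [0.6025 0.0146 0.188 ] [0.5992 0.0085 0.188 ]
thumb [0.4653 0.0256 0.199 ] [0.4616 0.024  0.199 ]
handletop [0.5457 0.0794 0.227 ] [0.5443 0.0813 0.227 ]
pointer [0.5367 0.0946 0.182 ]
side screws [array([0.5041, 0.2217]), array([0.8268, 0.1236]), array([ 0.7051, -0.2918]), array([ 0.3824, -0.1975])]
```

```bash
cat > rect.py <<'E'
from loc import *
def rect(c,im,z,x0=.40,x1=.70,y0=-.12,y1=.16,s=1000):
    n=int((x1-x0)*s);m=int((y1-y0)*s)
    g=np.array([[x1,y1],[x1,y0],[x0,y0],[x0,y1]])
    src=np.float32([proj(c,[*p,z]) for p in g]);dst=np.float32([[0,0],[m,0],[m,n],[0,n]])
    return cv2.warpPerspective(im.astype(np.float32),cv2.getPerspectiveTransform(src,dst),(m,n),flags=cv2.INTER_CUBIC)
E
python3 - <<'E'
from rect import *
A=np.load('av.npz')
from scipy.optimize import minimize
from scipy.ndimage import gaussian_filter,map_coordinates
outs=[]
for c,k in(('top','T'),('side','S')):
    r=rect(c,A[k],.175);outs.append(r)
    g=gaussian_filter(r.mean(2),1.5)
    th=np.linspace(0,2*np.pi,360)
    # flange outer edge R=72 at z=.175, white arc edges 96/126 (arc span only)
    def ring(p,R,t): return map_coordinates(g,[(.70-(p[0]+R*np.cos(t)))*1000,(.16-(p[1]+R*np.sin(t)))*1000],order=1)
    def f(p):
        e=0
        e-=np.mean(np.clip(ring(p,.069,th)-ring(p,.075,th),-5,40))
        return e
    ta=np.linspace(2.392-.287+.1,2.392-.287+1.4,80)
    def f2(p): return -np.mean(ring(p,.099,ta)-ring(p,.093,ta)+ring(p,.123,ta)-ring(p,.129,ta))
    for ff in(f,f2,lambda p:f(p)*2+f2(p)*.5):
        best=min(((ff((x,y)),x,y) for x in np.arange(.585,.615,.001) for y in np.arange(-.005,.03,.001)));print(c,best)
o=np.hstack(outs);o=cv2.resize(o,None,fx=1.42,fy=1.42);cv2.imwrite('pics/rect.png',cv2.cvtColor(np.clip(o,0,255).astype(np.uint8),cv2.COLOR_RGB2BGR));print(o.shape)
E
```

```text
top (np.float32(-14.53348), np.float64(0.603), np.float64(0.016999999999999998))
top (np.float32(-67.33313), np.float64(0.603), np.float64(0.016999999999999998))
top (np.float32(-62.733524), np.float64(0.603), np.float64(0.016999999999999998))
side (np.float32(-6.9967694), np.float64(0.599), np.float64(0.018))
side (np.float32(-47.27762), np.float64(0.599), np.float64(0.018))
side (np.float32(-37.632347), np.float64(0.599), np.float64(0.018))
(425, 795, 3)
```

View pics/rect.png

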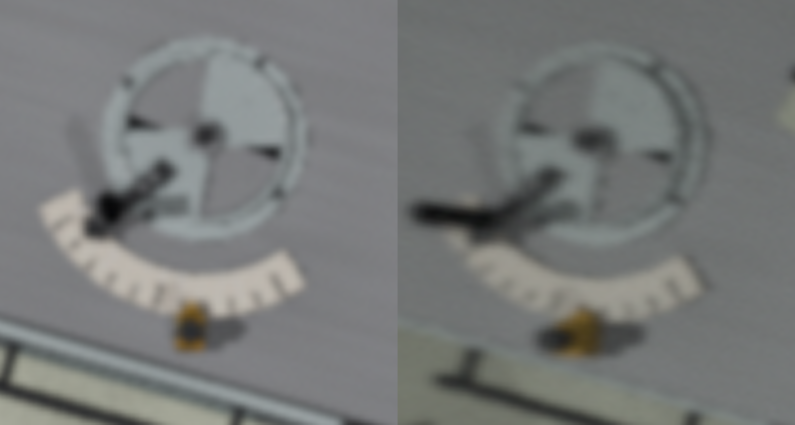

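Hub about (0.601, 0.0175), lever at about 2.30 rad and index at about 3.083 rad in world axes. The tool's −y axis already matches the mean push direction, so I'll push with the back of the closed fingers and leave the yaw as it is.

```bash
python3 -m handwheel '[[[0,0,0],[0,0,0.6],1],[[0,0,0],[0.2,-0.2,0.6],1],[[0,0,0],[0.5,-0.6,0],1],[[0,0,0],[0.5,-0.6,0],1],[[0,0,0],[0.5,-0.6,0],1]]'; python3 -m handwheel '[[[0,0,0],[0.5,-0.6,0],1],[[0,0,0],[0.5,-0.6,0],1],[[0,0,0],[0.5,-0.6,0],1],[[0,0,0],[0.5,-0.6,0],1],[[0,0,0],[0.5,-0.6,0],1]]'
```

```text
time: 1.9
tool_pos: [0.3243, 0.3947, 0.291]
ee_rot: [3.141, 0.0, 2.694]
wrist_force: [1.0, 1.0, -1.2]
width: 0.0575
finger_force: 0.0
time: 2.4
tool_pos: [0.4494, 0.2442, 0.2907]
ee_rot: [3.141, 0.0, 2.693]
wrist_force: [0.3, 0.7, 0.4]
width: 0.0174
finger_force: 0.0
```

```bash
python3 -m handwheel '[[[0,0,0],[0.55,-0.65,0],1],[[0,0,0],[0.55,-0.65,0],1],[[0,0,0],[0.55,-0.65,0],1],[[0,0,0],[0.55,-0.65,0],1],[[0,0,0],[0,0,0],1]]'; python3 -m handwheel '[[[0,0,0],[0,0,-0.5],1],[[0,0,0],[0,0,-0.5],1],[[0,0,0],[0,0,-0.3],1],[[0,0,0],[0,0,0],1]]'
python3 - <<'E'
from h import *
a=snap('top','t1')[0];b=snap('side','s1')[0]
o=np.hstack([cv2.resize(i[130:260,l:l+130],(400,400),interpolation=2) for i,l in((a,180),(b,170))])
cv2.imwrite('pics/c1.png',cv2.cvtColor(o,cv2.COLOR_RGB2BGR))
E
```

```text
time: 2.9
tool_pos: [0.561, 0.1114, 0.289]
ee_rot: [-3.14, -0.0, 2.687]
wrist_force: [-0.1, -0.5, -0.8]
width: 0.0005
finger_force: 0.0
time: 3.3
tool_pos: [0.557, 0.116, 0.2226]
ee_rot: [-3.139, -0.005, 2.694]
wrist_force: [0.7, 0.3, -0.1]
width: 0.0001
finger_force: 0.0
```

View pics/c1.png

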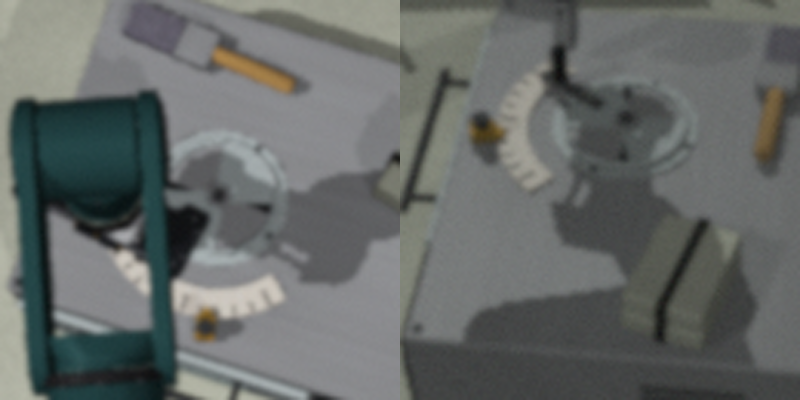

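The closed fingertips stand just behind the handle on the +y side. Now approaching to contact.

```bash
python3 -m handwheel '[[[0,0,0],[0,0,0],1],[[0,0,0],[-0.03,-0.12,0],1],[[0,0,0],[-0.03,-0.12,0],1],[[0,0,0],[-0.03,-0.08,0],1],[[0,0,0],[0,0,0],1]]'
```

```text
time: 3.9
tool_pos: [0.5541, 0.1002, 0.2264]
ee_rot: [3.138, 0.0, 2.693]
wrist_force: [-0.9, 3.8, 2.8]
width: 0.0005
finger_force: 1.7
```

```bash
python3 -m handwheel '[[[0,0,0],[-0.12,-0.12,0],1],[[0,0,0],[-0.12,-0.14,0],1],[[0,0,0],[-0.1,-0.14,0],1],[[0,0,0],[-0.08,-0.15,0],1],[[0,0,0],[0,0,0],1]]'; python3 -m handwheel '[[[0,0,0],[-0.06,-0.16,0],1],[[0,0,0],[-0.05,-0.16,0],1],[[0,0,0],[0,0,0],1]]'
```

```text
time: 4.4
tool_pos: [0.5325, 0.0724, 0.2259]
ee_rot: [3.14, -0.001, 2.693]
wrist_force: [-0.7, 3.9, 0.5]
width: 0.0004
finger_force: 1.4
time: 4.7
tool_pos: [0.5274, 0.0558, 0.2255]
ee_rot: [-3.142, -0.0, 2.692]
wrist_force: [0.2, 2.3, 0.6]
width: 0.0005
finger_force: 0.9
```

```bash
python3 -m handwheel '[[[0,0,0],[-0.02,-0.1,0],1],[[0,0,0],[-0.01,-0.1,0],1],[[0,0,0],[0,0,0],1]]';python3 -m handwheel '[[[0,0,0],[0.1,0.3,0],1],[[0,0,0],[0.1,0.3,0],1],[[0,0,0],[0.3,0.4,0.8],1],[[0,0,0],[0.3,0.7,0.5],1],[[0,0,0],[0,0.9,0],1]]'; python3 -m handwheel '[[[0,0,0],[0,0.9,0],1],[[0,0,0],[0,0.9,0],1],[[0,0,0],[0,0,0],1]]'
cat > look.py <<'E'
import sys
from rect import *
o=[]
for c in('top','side'):
    A=avg(c,4);o.append(np.clip(rect(c,A,.181 if 0 else .180,.44,.62,-.06,.10,2500),0,255))
cv2.imwrite(f'pics/{sys.argv[1]}.png',cv2.cvtColor(np.hstack(o).astype(np.uint8),cv2.COLOR_RGB2BGR))
E
python3 look.py r1
```

```text
time: 5.0
tool_pos: [0.5261, 0.0459, 0.2254]
ee_rot: [-3.142, -0.0, 2.693]
wrist_force: [0.3, 2.5, -0.1]
width: 0.0007
finger_force: 1.2
time: 5.5
tool_pos: [0.5692, 0.1773, 0.2947]
ee_rot: [3.138, 0.008, 2.69]
wrist_force: [-0.3, 1.0, -0.5]
width: 0.0003
finger_force: 0.0
time: 5.8
tool_pos: [0.5653, 0.2724, 0.289]
ee_rot: [3.141, -0.002, 2.7]
wrist_force: [0.3, -0.6, -0.2]
width: 0.0006
finger_force: 0.0
```

View pics/r1.png

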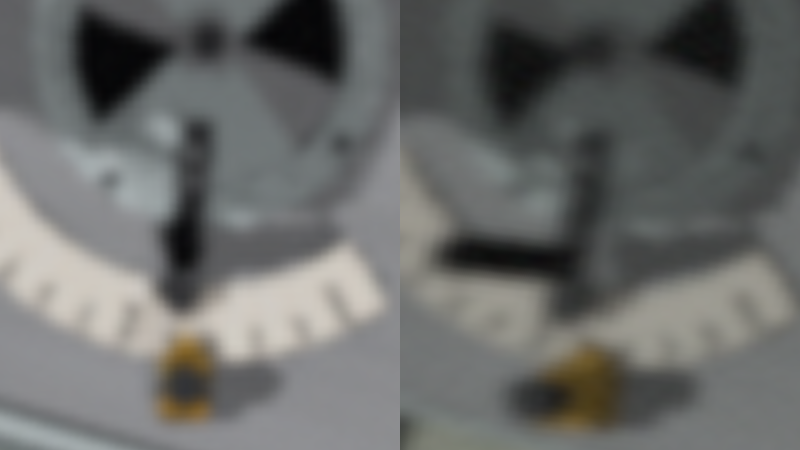

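The lever stands just short of the index: top view pointer tip at about (178,305), brass at about (186,345). I'll measure the angular gap with a polar unwrap.

```bash
cat > gap.py <<'E'
from rect import *
from scipy.ndimage import map_coordinates
A=avg('top',6); ax=(.603,.017)
t=np.linspace(2.8,3.35,276)
def samp(r,z):
    R=rect('top',A,z,.44,.62,-.06,.10,2500)
    return np.array([map_coordinates(R[...,k],[(.62-ax[0]-r*np.cos(t))*2500,(.10-ax[1]-r*np.sin(t))*2500],order=1) for k in range(3)]).T
for r in(.098,.101,.104,.107,.110):
    s=samp(r,.183).mean(1); m=np.argmin(s); h=(s.min()+np.median(s))/2; w=np.clip(h-s,0,None)*(abs(t-t[m])<.12); print('ptr',r,round(t[m],3),round((w*t).sum()/w.sum(),4),round(s.min()))
for r in(.118,.122,.126,.13,.135,.14,.145):
    s=samp(r,.187); c=s[:,0]-s[:,2]; w=np.clip(c-c.max()/2,0,None); print('brass',r,round((w*t).sum()/w.sum(),4),round(c.max()))
for r in(.13,.133,.136):
    s=samp(r,.2).mean(1); q=abs(t-3.08)<.06; h=np.median(s[q]); w=np.clip(h-s,0,None)*q; print('thumb',r,round((w*t).sum()/w.sum(),4))
E
python3 gap.py
```

```text
ptr 0.098 3.014 3.0332 55
ptr 0.101 3.042 3.0326 54
ptr 0.104 3.036 3.0362 60
ptr 0.107 3.042 3.04 86
ptr 0.11 3.044 3.0405 130
brass 0.118 3.071 43
brass 0.122 3.0736 77
brass 0.126 3.0743 81
brass 0.13 3.0768 58
brass 0.135 3.062 23
brass 0.14 3.0344 13
brass 0.145 3.0769 51
thumb 0.13 3.0825
thumb 0.133 3.0767
thumb 0.136 3.0809
```

```bash
python3 -m handwheel '[[[0,0,0],[-0.13,-0.8,0],1],[[0,0,0],[-0.13,-0.8,0],1],[[0,0,0],[-0.13,-0.8,0],1],[[0,0,0],[-0.13,-0.8,0],1],[[0,0,0],[-0.12,-0.75,0],1]]'; python3 -m handwheel '[[[0,0,0],[0,0,-0.5],1],[[0,0,0],[0,0,-0.5],1],[[0,0,0],[0,0,-0.26],1],[[0,0,0],[0,0,0],1],[[0,0,0],[0,0,0],1]]'
```

```text
time: 7.0
tool_pos: [0.5336, 0.0669, 0.2907]
ee_rot: [3.141, 0.001, 2.693]
wrist_force: [0.4, -1.2, -0.4]
width: 0.0006
finger_force: 0.0
time: 7.5
tool_pos: [0.5344, 0.0688, 0.2281]
ee_rot: [3.141, 0.001, 2.693]
wrist_force: [-0.1, -0.5, 0.4]
width: 0.0005
finger_force: 0.0
```

```bash
python3 -m handwheel '[[[0,0,0],[-0.07,-0.2,0],1],[[0,0,0],[-0.06,-0.15,0],1],[[0,0,0],[-0.03,-0.1,0],1],[[0,0,0],[0,-0.04,0],1],[[0,0,0],[0,0,0],1]]'; python3 -m handwheel '[[[0,0,0],[0,0,0],1]]'
```

```text
time: 8.0
tool_pos: [0.5264, 0.0444, 0.2284]
ee_rot: [3.139, 0.001, 2.693]
wrist_force: [0.4, 1.8, 1.8]
width: 0.0005
finger_force: 1.4
time: 8.1
tool_pos: [0.5265, 0.0444, 0.2282]
ee_rot: [3.14, 0.001, 2.693]
wrist_force: [0.0, 2.3, 1.5]
width: 0.0004
finger_force: 1.4
```

```bash
python3 -m handwheel '[[[0,0,0],[-0.01,-0.04,0],1],[[0,0,0],[0,0,0],1],[[0,0,0],[0,0,0],1]]'; python3 -m handwheel '[[[0,0,0],[0.1,0.3,0],1],[[0,0,0],[0.1,0.3,0],1],[[0,0,0],[0.3,0.4,0.8],1],[[0,0,0],[0.3,0.7,0.5],1],[[0,0,0],[0,0.9,0],1]]'; python3 -m handwheel '[[[0,0,0],[0,0.9,0],1],[[0,0,0],[0,0.9,0],1],[[0,0,0],[0,0,0],1]]'; python3 gap.py; python3 look.py r2
```

```text
time: 8.4
tool_pos: [0.5262, 0.0423, 0.2281]
ee_rot: [3.14, 0.001, 2.693]
wrist_force: [0.6, 4.2, 3.0]
width: 0.0006
finger_force: 2.2
time: 8.9
tool_pos: [0.568, 0.1729, 0.2955]
ee_rot: [3.14, 0.006, 2.69]
wrist_force: [0.2, 0.2, -0.0]
width: 0.0005
finger_force: 0.0
time: 9.2
tool_pos: [0.5643, 0.2679, 0.2901]
ee_rot: [-3.14, -0.003, 2.7]
wrist_force: [-0.2, -1.0, -0.5]
width: 0.0006
finger_force: 0.0
ptr 0.098 3.074 3.0795 55
ptr 0.101 3.076 3.078 53
ptr 0.104 3.074 3.079 64
ptr 0.107 3.076 3.0788 97
ptr 0.11 3.074 3.0756 140
brass 0.118 3.071 43
brass 0.122 3.0733 78
brass 0.126 3.0742 81
brass 0.13 3.0772 58
brass 0.135 3.0621 23
brass 0.14 3.0332 14
brass 0.145 3.0772 51
thumb 0.13 3.0823
thumb 0.133 3.0761
thumb 0.136 3.0793
```

View pics/r2.png

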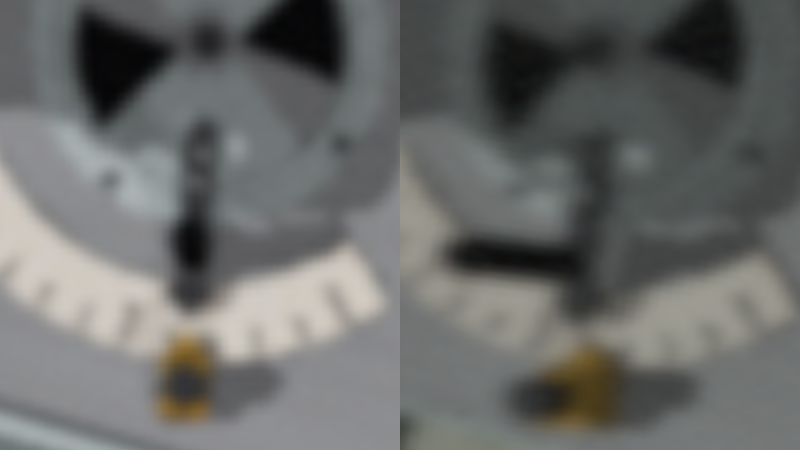

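The pointer tip at (190,305) now stands opposite the brass point at (187,338), at 3.077 rad against 3.076 rad. The gripper is well clear, so I'm handing in.

```bash
python3 -c "
from bench import robot
print(robot.close_job())"
```

```text
the job is handed in; nothing more can be done
None
```

I pushed the vent lever round until its pointed end stood opposite the brass index (3.077 vs 3.076 rad by the top camera), backed the gripper off clear, kept away from the mould, brush, bottle and plaster head, and handed the job in; no verdict was returned.

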